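Try fired clay sleeves on the gauge pin and sort them

TASK

Check the bore of both white clay sleeves on the steel gauge pin, one after the other: slide the sleeve gently down over the pin as far as it will go, until it either reaches the base or rests stuck part-way on the pin, then take it off and set it down gently, upright, in its tray - green if it went fully down to the base, red if it stopped part-way. Put the first sleeve in its tray before trying the second, and leave the pots and cups around undisturbed.

Things in the scene. Friction and masses are not known exactly. Their poses are not given: they have to be found in the camera images.
- sleeve_a: one of two outwardly identical loose off-white clay tubes with two thin blue bands: outside diameter 54 mm, 100 mm high, about 0.27 kg, same either way up. Origin at the centre of its lower end, z up along the bore. Bore 34 mm at both ends; one tube is 34 mm all through, the other pinched inside to 24 mm from 42.5 to 57.5 mm above its lower end; the gauge tells which
- sleeve_b: one of two outwardly identical loose off-white clay tubes with two thin blue bands: outside diameter 54 mm, 100 mm high, about 0.27 kg, same either way up. Origin at the centre of its lower end, z up along the bore. Bore 34 mm at both ends; one tube is 34 mm all through, the other pinched inside to 24 mm from 42.5 to 57.5 mm above its lower end; the gauge tells which
- gauge: fixed gauge: dark round steel base plate, diameter 110 mm, 12 mm thick, with an upright bright steel pin, diameter 30 mm, on its centre, rising 80 mm above the plate; its top 10 mm taper to 20 mm. Origin at the centre of the underside, z up. A sound sleeve goes down to the plate; a pinched one stops with its lower end about 33 mm above the plate
- gauge_seat (a point): centre of the base plate's upper face, 12 mm above the table, on the pin's axis; z up
- gauge_tip (a point): centre of the pin's top, 92 mm above the table
- green_tray: green open tray fixed to the table for sleeves that fit: 150 x 150 mm, walls 5 mm thick and 22 mm high, floor 5 mm thick. Origin at the centre of its underside, x and y along its sides
- red_tray: red open tray fixed to the table for sleeves that do not fit, otherwise like the green one
- glaze_pot: small low terracotta-coloured cup, 50 mm in diameter, 40 mm high; loose, leave alone (origin at the centre of its underside)
- goblet: terracotta goblet on a stem, 72 mm in diameter, 110 mm high; loose, leave alone
- pink_cup: pink cup, 64 mm in diameter, 70 mm high; loose, leave alone
- mint_cup: mint-green cup, 60 mm in diameter, 60 mm high; loose, leave alone
- painted_jar: round cream jar with coloured dots, 128 mm in diameter, 125 mm high; loose, leave alone
Not all that is in view belongs to the job. What is shaped like the sleeve_b but yellow is not meant.

How it is judged:
On the way, in this order (a step that is already met when the one before it is completed fails the run):
1. a first sleeve is on the gauge pin, upright, as far down as it goes (the sound one within 5 mm of the base plate, the pinched one resting on the pin, lower end less than 38 mm above the plate) (((horizontal distance between sleeve_a and gauge_seat below 0.005 m and z of sleeve_a in the frame of gauge_seat below 0.005 m and angle between sleeve_a's own z axis and vertical below 0.1 rad) or (horizontal distance between sleeve_b and gauge_seat below 0.008 m and z of sleeve_b in the frame of gauge_seat below 0.038 m and angle between sleeve_b's own z axis and vertical below 0.15 rad and contact force between sleeve_b and gauge above 0.3 N))), for 0.2 s.
2. with the first sleeve standing in its right tray, the other one is on the gauge pin as far down as it goes ((((angle between sleeve_a's own z axis and vertical below 0.1 rad and z of sleeve_a in the frame of green_tray between 0 and 0.012 m and x of sleeve_a in the frame of green_tray between -0.05 and 0.05 m and y of sleeve_a in the frame of green_tray between -0.05 and 0.05 m) and (horizontal distance between sleeve_b and gauge_seat below 0.008 m and z of sleeve_b in the frame of gauge_seat below 0.038 m and angle between sleeve_b's own z axis and vertical below 0.15 rad and contact force between sleeve_b and gauge above 0.3 N)) or ((angle between sleeve_b's own z axis and vertical below 0.1 rad and z of sleeve_b in the frame of red_tray between 0 and 0.012 m and x of sleeve_b in the frame of red_tray between -0.05 and 0.05 m and y of sleeve_b in the frame of red_tray between -0.05 and 0.05 m) and (horizontal distance between sleeve_a and gauge_seat below 0.005 m and z of sleeve_a in the frame of gauge_seat below 0.005 m and angle between sleeve_a's own z axis and vertical below 0.1 rad)))), for 0.2 s.
At the end, for the whole second after the job is handed in: The sleeve that goes fully down the pin stands upright (within 0.1 rad) on the floor of the green tray and the one that stops part-way stands upright on the floor of the red tray, each with its centre within 50 mm of the tray's centre along both sides, both released and at rest (angle between each of sleeve_a, sleeve_b's own z axis and vertical below 0.1 rad and z of sleeve_a in the frame of green_tray between 0 and 0.012 m and x of sleeve_a in the frame of green_tray between -0.05 and 0.05 m and y of sleeve_a in the frame of green_tray between -0.05 and 0.05 m and z of sleeve_b in the frame of red_tray between 0 and 0.012 m and x of sleeve_b in the frame of red_tray between -0.05 and 0.05 m and y of sleeve_b in the frame of red_tray between -0.05 and 0.05 m and linear speed of each of sleeve_a, sleeve_b below 0.02 m/s); the robot touches nothing.
It fails at once if a sleeve is forced on the gauge (more than 40 N between them) (contact force between any of sleeve_a, sleeve_b and gauge above 40 N).
It fails at once if a sleeve is set down hard in a tray (more than 45 N) (contact force between any of sleeve_a, sleeve_b and green_tray above 45 N or contact force between any of sleeve_a, sleeve_b and red_tray above 45 N).
It fails at once if one of the pots or cups around is shifted by more than 30 mm or tipped (distance of any of glaze_pot, goblet, pink_cup, mint_cup, painted_jar from where it was at the start of the episode above 0.03 m or angle between any of glaze_pot, goblet, pink_cup, mint_cup, painted_jar's own z axis and vertical above 0.35 rad).
It also fails if it takes over 72 s, if anything falls off the work surface, if the arm or the gripper's body presses on something with over 40 N, if the wrist force passes 120 N, or if a joint passes its speed limit or range.

ROBOT

A 6-joint arm with a two-finger parallel gripper is mounted at the origin on the work surface. World frame = base frame: x ahead of the robot, y to its left, z up, the work surface at z = 0. Lengths are in m, angles in rad, forces in N, time in s.
With the tool pointing down it reaches from about 0.375 to 0.975 m from the base axis. Payload 3.8 kg.
Tool frame: the origin (TCP) lies at the very end of the fingers, on their centre line; the grasp point (between the pads) lies 19 mm behind it (bot.pinch_z is the distance from the TCP to the grasp point, in m); x points along the fingers, y is the direction in which the jaws open and shut, and the axes are right-handed (so a half turn about x gives the same grasp; the last joint's range is limited). The gripper opens to 85 mm and grips with 20 to 120 N. Pads are 22 mm wide; open, the fingers measure 114 mm over their backs; the gripper's body (76 mm by 85 mm) begins 54 mm behind the grasp point. The pads swing forward as they close: fully open they stand 13 mm farther back than shut.
Start: joints at [1.176, 0.264, 1.604, -0, 1.274, -0.037], TCP at [0.236, 0.632, 0.231] pointing down, gripper open.
Joint ranges: [-2.63, 2.63], [-0.94, 2.18], [0.31, 2.57], [-1.31, 4.45], [0, 2.66], [-2.55, 2.55]. Speed limits (rad/s): [2.57, 2.57, 3.14, 3.14, 3.14, 3.14].

INTERFACE

Orientations are given as a rotation vector (axis times angle).
In Python, from workcell import monitor, imaging, finish_job, bot gives the robot as it stands.
- The arm moves only by the tool jog_arm, never from a script. Its argument "rows" is a list of rows, each a list of 7 numbers: the shift along the tool's x, y, z in m, then the turn, a rotation vector about the tool's x, y, z in rad, then the opening in per cent of the stroke, from 0 (shut) to 100 (fully open). A call has 1 to 20 rows; each row is the pose to reach, as a shift and turn from the pose measured when the call began, along the tool's axes at that moment; what a row does not reach only later rows make up. A row lasts 1/10 s, in which the tool goes at most 50 mm and 8.59 degrees, less where a joint would pass 70% of its speed; a pose out of reach is approached as far as the arm can. A call with a gripper value outside its range is refused whole. The fingers move at their own pace and stop on an object; "force" is the grip in N (left out, the last holds). Time passes only in rows, so rows that repeat a pose let the fingers close. It gives the time, the measured TCP pose, the force and the opening at its end, in the units of the state.
- monitor.read_state(): the state, without advancing time (a new reading comes with each control period).
- imaging.read_camera(name): name is "scene" or "side" or "wrist"; returns the picture (420x560x3 uint8, blue, green, red); there is no depth.
- imaging.camera_params(name): a dict with "fx", "fy", "cx", "cy" (pixels), "T" (4x4, takes a point from camera to world coordinates); the wrist camera has in their place "T_tool_cam" (4x4, takes a point from camera to tool coordinates, whose origin is the TCP and whose axes are the tool frame's). Camera axes: x right, y down, z forward; pixel columns grow to the right and rows downward; lengths in m; the calibration is good to about 2 mm. A picture is of the moment at which its call begins: read the wrist's pose just before it. camera_params takes no time and is no camera call.
- finish_job(): hands the job in, once; it reports no verdict.
The state is a dict: "time": time; "q": joint angles; "joint_vel": joint speeds; "joint_torque": joint torques, N m; "tool_pos": TCP position; "tcp_rot": TCP orientation; "wrist_force": force on the tool from outside, world axes, zero at the start; "torque": the same for the moment, N m; "width": opening from 0.0 (shut) to 1.0 (fully open).
Only numpy, scipy, OpenCV 4.12 (cv2) and the standard library are available. Lean on these libraries where they do the work, as an engineer would, in place of code of your own. Each camera call takes 0.05 s, during which the arm holds its last target. There are 200 camera calls.

## Working session

There is one attempt and no reset: what is moved stays moved. The work goes in short steps, Python scripts to look and compute and a tool call to move; the robot and the scene stay as the last step left them, time stands still between calls to the robot, and variables do not carry over. Pictures are saved under pics/ and viewed, about 8 in all and at most 12, crops included, and the job is handed in when it is done.

Besides the shell and the picture viewer there is one more tool, called after "Emit:" in YAML: its name, and indented under it one key for each argument. jog_arm: Moves the arm, as the interface text tells. Its arguments: {"type":"object","properties":{"rows":{"type":"array","items":{"type":"array","items":{"type":"number"}}},"force":{"type":"number"}},"required":["rows"]}

```bash
mkdir -p pics; ls; python3 - <<'E'
from workcell import monitor, imaging, bot
import cv2,numpy as np
s=monitor.read_state();print(s)
for n in("scene","side"):
    im=imaging.read_camera(n);cv2.imwrite(f"pics/{n}0.png",im)
    print(n,imaging.camera_params(n))
print(imaging.camera_params("wrist"))
E
```

```text
pics
{'time': 0.0, 'q': array([ 1.17609744e+00,  2.64755517e-01,  1.60542033e+00, -2.04686913e-05,
        1.27374876e+00, -3.69112039e-02]), 'joint_vel': array([ 0.0006935 , -0.00068851, -0.00223076, -0.00271418,  0.00036736,
        0.00082359]), 'joint_torque': array([-4.20365159e-04, -5.15119958e+01, -3.67305779e+01, -2.57499937e-05,
        1.30614237e-02, -1.74215991e-06]), 'tool_pos': array([0.23610505, 0.63153602, 0.22993547]), 'tcp_rot': array([ 0.27894802,  1.55298537, -0.2825486 ]), 'wrist_force': array([ 0.02843304, -0.13084688, -0.13373305]), 'torque': array([-0.01297473,  0.00409393,  0.04325606]), 'width': 0.9986977324835135}
scene {'fx': 418.77931712658926, 'fy': 418.77931712658926, 'cx': 279.286052661644, 'cy': 204.13659713002127, 'T': array([[ 0.30452883,  0.69243095, -0.65406542,  1.28109307],
       [ 0.95246691, -0.22735874,  0.20276781, -0.23633563],
       [-0.00830478, -0.68472431, -0.72875486,  0.87732261],
       [ 0.        ,  0.        ,  0.        ,  1.        ]])}
side {'fx': 459.60145207706114, 'fy': 459.60145207706114, 'cx': 288.1564714765983, 'cy': 207.29547041343594, 'T': array([[ 0.70103112, -0.42878343,  0.56982465, -0.08030433],
       [-0.71289507, -0.40083089,  0.57542611, -0.63248027],
       [-0.01832986, -0.8096168 , -0.58667253,  0.73809842],
       [ 0.        ,  0.        ,  0.        ,  1.        ]])}
{'fx': 363.95389324168457, 'fy': 363.95389324168457, 'cx': 288.6256583294069, 'cy': 210.57845653352592, 'T_tool_cam': array([[-7.97336447e-04, -2.75277318e-01,  9.61364531e-01,
        -1.43009521e-01],
       [ 9.99999662e-01, -2.81145859e-05,  8.21329313e-04,
         6.50185049e-04],
       [-1.99064965e-04,  9.61364862e-01,  2.75277248e-01,
        -6.89070676e-02],
       [ 0.00000000e+00,  0.00000000e+00,  0.00000000e+00,
         1.00000000e+00]])}
```

View pics/scene0.png

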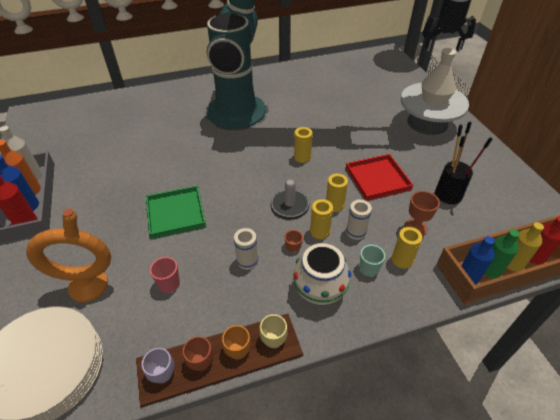

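View pics/side0.png

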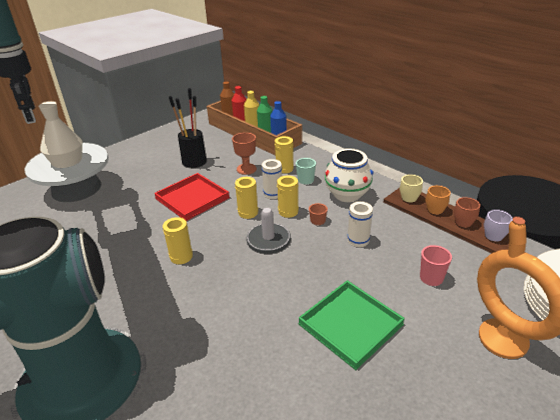

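The white blue-banded sleeves are at scene (246,248) and (358,219), which are side (360,223) and (272,178). The lookalikes at scene (303,145), (337,192), (321,219) and (407,248) are yellow and have no bands on white, so they are not meant. The gauge is at scene (290,195), the green tray at (175,211) and the red tray at (379,176). Next I triangulate these and make one enlarged crop.

```bash
cat > h.py <<'E'
import numpy as np,cv2
from scipy.spatial.transform import Rotation as R
from workcell import monitor, imaging, bot
P={n:imaging.camera_params(n) for n in("scene","side","wrist")}
def camT(n,s=None):
    if n!="wrist": return P[n]["T"]
    T=np.eye(4);T[:3,:3]=R.from_rotvec(s["tcp_rot"]).as_matrix();T[:3,3]=s["tool_pos"]
    return T@P[n]["T_tool_cam"]
def ray(n,u,v,s=None):
    p=P[n];T=camT(n,s);d=T[:3,:3]@np.array([(u-p["cx"])/p["fx"],(v-p["cy"])/p["fy"],1.])
    return T[:3,3],d/np.linalg.norm(d)
def onz(n,u,v,z,s=None):
    o,d=ray(n,u,v,s);return o+d*(z-o[2])/d[2]
def tri(a,b):
    (o,d),(p,e)=ray("scene",*a),ray("side",*b)
    t=np.linalg.lstsq(np.c_[d,-e],p-o,rcond=None)[0]
    x,y=o+d*t[0],p+e*t[1];return (x+y)/2,np.linalg.norm(x-y)
def proj(n,X,s=None):
    p=P[n];T=camT(n,s);c=T[:3,:3].T@(np.asarray(X)-T[:3,3]);return p["fx"]*c[0]/c[2]+p["cx"],p["fy"]*c[1]/c[2]+p["cy"]
E
python3 - <<'E'
from h import *
np.set_printoptions(precision=4,suppress=True)
for k,a,b in[("A",(246,236),(360,210)),("B",(359,208),(272,166)),("pin",(290.5,182),(267.5,210)),("goblet",(424,200),(244,140)),("pot",(293,236),(318,209)),("mint",(372,253),(306,163)),("pink",(165,266),(435,254)),("jar",(323,262),(351,158)),("y1",(303,132),(177,224)),("y2",(337,181),(246,183)),("y3",(321,207),(288,182)),("y4",(408,235),(285,142))]:
    print(k,*tri(a,b))
S={n:cv2.imread(f"pics/{n}0.png") for n in("scene","side")}
for n,im in S.items():
    h=cv2.cvtColor(im,cv2.COLOR_BGR2HSV)
    for c,m in(("green",cv2.inRange(h,(50,120,40),(75,255,255))),("red",cv2.inRange(h,(0,200,90),(4,255,255))|cv2.inRange(h,(174,200,90),(180,255,255)))):
        cs=cv2.findContours(m,0,2)[0];ct=max([c for c in cs if cv2.contourArea(c)>800 and cv2.boundingRect(c)[0] in range(140,420)],key=cv2.contourArea)
        q=cv2.approxPolyDP(cv2.convexHull(ct),8,True)[:,0]
        X=np.array([onz(n,*p,0.015)[:2] for p in q]);print(n,c,q.tolist(),X.tolist(),X.mean(0))
c=np.hstack([cv2.resize(S["scene"][180:300,220:420],None,fx=2,fy=2,interpolation=2),cv2.resize(S["side"][130:250,230:430],None,fx=2,fy=2,interpolation=2)])
cv2.imwrite("pics/crop1.png",c)
E
```

```text
A [ 0.6542 -0.1286  0.0935] 0.005444925730433275
B [0.6539 0.1693 0.0928] 0.0021616697798657073
pin [0.5078 0.0343 0.0904] 0.004724413653372457
goblet [0.6908 0.3296 0.1036] 0.0071705774707312335
pot [ 0.6469 -0.0053  0.0383] 0.0035380153486183085
mint [0.7717 0.1523 0.059 ] 0.004212067152303992
pink [ 0.6624 -0.3266  0.0698] 0.003762119413789268
jar [0.7974 0.0114 0.1189] 0.0027770517985164903
y1 [0.3218 0.1374 0.0994] 0.0055338991891108
y2 [0.5467 0.1545 0.0948] 0.002065400047678866
y3 [0.6231 0.0776 0.0957] 0.002489716264586427
y4 [0.7736 0.2394 0.0959] 0.005018819044020177
scene green [[196, 186], [204, 226], [151, 237], [146, 196]] [[0.36045155040565546, -0.207664285427737], [0.5208776136188003, -0.21410737254525886], [0.5148813783722149, -0.35446719716776687], [0.35630579498355985, -0.3524225172712554]] [ 0.4381 -0.2822]
scene red [[389, 155], [410, 188], [367, 199], [347, 164]] [[0.412224810519371, 0.39852263925189924], [0.5646626744920605, 0.38606506648491934], [0.5660399500682304, 0.24737529997396845], [0.41005408021723033, 0.25495056831754337]] [0.4882 0.3217]
side green [[346, 281], [403, 318], [355, 369], [299, 324]] [[0.5124987370834369, -0.2085443869954669], [0.5098557711259872, -0.3558993140701109], [0.3505810443667717, -0.3589233115151576], [0.3552631607922724, -0.21575897948486533]] [ 0.432  -0.2848]Traceback (most recent call last):
  File "<stdin>", line 9, in <module>
ValueError: max() iterable argument is empty
```

```bash
cat >> h.py <<'E'
def plan(x,y,z,psi):
    """shift+turn in tool axes to reach TCP x,y,z pointing down with jaw axis at world angle psi (deg, mod 180)"""
    s=monitor.read_state();M=R.from_rotvec(s["tcp_rot"]).as_matrix()
    best=None
    for k in(0,180):
        a=np.radians(psi+k);X=np.array([0,0,-1.]);Y=np.array([np.cos(a),np.sin(a),0]);T=np.c_[X,Y,np.cross(X,Y)]
        r=R.from_matrix(M.T@T).as_rotvec()
        if best is None or np.linalg.norm(r)<np.linalg.norm(best):best=r
    d=M.T@(np.array([x,y,z])-s["tool_pos"])
    print("shift",d.round(4),"turn",best.round(4),"dist",np.linalg.norm(d).round(3),"q6",s["q"][5].round(2),"q1",s["q"][0].round(2))
E
python3 - <<'E'
from h import *
np.set_printoptions(precision=4,suppress=True)
s=monitor.read_state();print(R.from_rotvec(s["tcp_rot"]).as_matrix())
for k,a,b in(("brushtop",(490,143),(170,98)),("brushtop2",(467,126),(199,91)),("holder",(453,168),(191,136)),("vasetop",(447,52),(51,106))):print(k,*tri(a,b))
plan(0.654,-0.129,0.26,80);plan(0.654,-0.129,0.26,-10)
S={n:cv2.imread(f"pics/{n}0.png") for n in("scene","side")}
c=np.hstack([cv2.resize(S["scene"][180:300,220:420],None,fx=2,fy=2,interpolation=2),cv2.resize(S["side"][130:250,230:430],None,fx=2,fy=2,interpolation=2)])
cv2.imwrite("pics/crop1.png",c)
E
```

```text
[[-0.0008  0.3502  0.9367]
 [-0.002   0.9367 -0.3502]
 [-1.     -0.0021 -0.0001]]
brushtop [0.6118 0.561  0.1838] 0.019047216366281806
brushtop2 [0.6266 0.4403 0.2531] 0.023949086470413647
holder [0.6038 0.4747 0.0987] 0.004966401894278491
vasetop [0.2838 0.6117 0.2597] 0.004915075135706897
shift [-0.0288 -0.5662  0.6578] turn [-0.1833 -0.0002  0.0021] dist 0.868 q6 -0.04 q1 1.18
shift [-0.0288 -0.5662  0.6578] turn [1.3875 0.0014 0.0018] dist 0.868 q6 -0.04 q1 1.18
```

View pics/crop1.png

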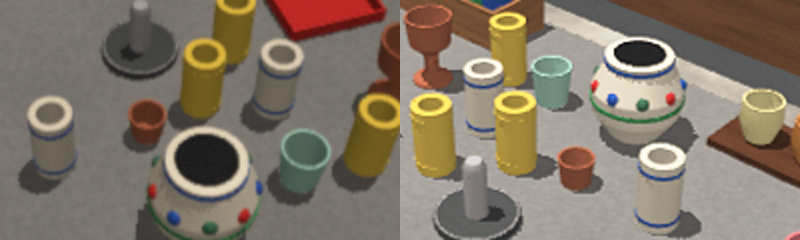

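The crop confirms two white, blue-banded tubes: A beside the terracotta pot and B between the yellow tubes and the mint cup. A vase stands near the start pose, so I rise first and then traverse to hover over A.

Emit:
jog_arm:
  rows:
    - [-0.05,0,0,0,0,0,100]
    - [-0.1,0,0,0,0,0,100]
    - [-0.12,0,0,0,0,0,100]
    - [-0.12,-0.03,0.035,0.08,0,0,100]
    - [-0.12,-0.06,0.07,0.15,0,0,100]
    - [-0.12,-0.09,0.105,0.23,0,0,100]
    - [-0.12,-0.125,0.145,0.31,0,0,100]
    - [-0.12,-0.155,0.18,0.39,0,0,100]
    - [-0.12,-0.19,0.22,0.47,0,0,100]
    - [-0.12,-0.22,0.255,0.55,0,0,100]
    - [-0.12,-0.255,0.295,0.62,0,0,100]
    - [-0.12,-0.285,0.33,0.7,0,0,100]
    - [-0.12,-0.32,0.37,0.78,0,0,100]
    - [-0.12,-0.35,0.405,0.86,0,0,100]
    - [-0.12,-0.38,0.44,0.94,0,0,100]
    - [-0.12,-0.41,0.475,1.02,0,0,100]
    - [-0.11,-0.44,0.51,1.1,0,0,100]
    - [-0.1,-0.47,0.545,1.17,0,0,100]
    - [-0.09,-0.5,0.58,1.24,0,0,100]
    - [-0.08,-0.53,0.615,1.32,0,0,100]

```text
time: 2.1
tool_pos: [0.627, -0.0818, 0.3101]
tcp_rot: [1.288, 1.155, -1.292]
wrist_force: [0.8, 1.2, -0.7]
width: 1.0
```

```bash
python3 -c "
from h import *
plan(0.654,-0.129,0.27,-10)"
```

```text
shift [0.0402 0.0321 0.0438] turn [0.0642 0.0018 0.0013] dist 0.068 q6 -0.06 q1 -0.17
```

Emit:
jog_arm:
  rows:
    - [0.02,0.016,0.022,0.03,0,0,100]
    - [0.04,0.032,0.044,0.064,0.002,0.001,100]
    - [0.04,0.032,0.044,0.064,0.002,0.001,100]
    - [0.04,0.032,0.044,0.064,0.002,0.001,100]

```text
time: 2.5
tool_pos: [0.6531, -0.1294, 0.2684]
tcp_rot: [1.336, 1.125, -1.339]
wrist_force: [0.0, 0.6, 0.7]
width: 1.0
```

```bash
cat >> h.py <<'E'
def wrist(name):
    s=monitor.read_state();im=imaging.read_camera("wrist");cv2.imwrite(f"pics/{name}.png",im);return s,im
E
python3 - <<'E'
from h import *
s,im=wrist("w1")
print(s["tool_pos"],proj("wrist",(0.654,-0.129,0.1),s))
E
```

```text
[ 0.65310208 -0.12941492  0.26844273] (np.float64(288.99839996814956), np.float64(189.69857933505762))
```

View pics/w1.png

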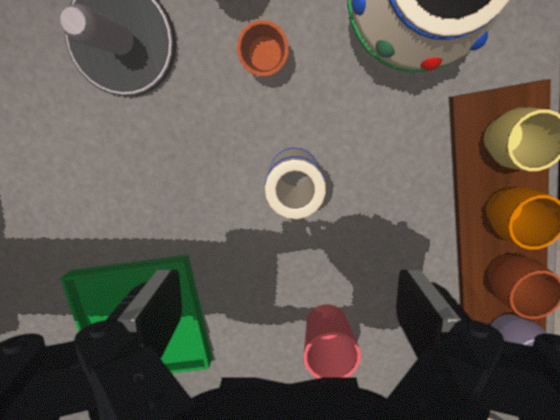

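The view shows A's rim at (295,187), the pin tip at (74,20) and the gripper shadow below A. I measure A's rim and the pin tip.

```bash
cat >> h.py <<'E'
def hole(im,u,v,r=45,th=None):
    """bore's upper edge: dark blob enclosed by the bright rim near u,v"""
    u,v=int(u),int(v);g=cv2.cvtColor(im,cv2.COLOR_BGR2GRAY)[max(0,v-r):v+r,max(0,u-r):u+r]
    t,m=cv2.threshold(g,th or 0,255,0 if th else cv2.THRESH_OTSU)
    cs,h=cv2.findContours(m,cv2.RETR_CCOMP,cv2.CHAIN_APPROX_NONE)
    out=[]
    for c,k in zip(cs,h[0]):
        if len(c)>20:
            e=cv2.fitEllipse(c);out.append((k[3]>=0,cv2.contourArea(c),(e[0][0]+max(0,u-r),e[0][1]+max(0,v-r)),e[1]))
    return t,out
E
python3 - <<'E'
from h import *
im=cv2.imread("pics/w1.png");s=monitor.read_state()
for th in(None,170,190):
    t,o=hole(im,295,187,th=th);print(t)
    for k in o: print(k, onz("wrist",*k[2],0.1,s).round(4), "d",k[3][0]*(camT("wrist",s)[2,3]-.1)/364)
t,o=hole(im,74,20,30);print(t,o)
for k in o: print(onz("wrist",*k[2],0.092,s))
h=cv2.cvtColor(im,cv2.COLOR_BGR2HSV);print(im[14:28:2,60:92:3].mean(2).round())
E
```

```text
166.0
(np.False_, 2712.0, (294.5905113220215, 188.7087860107422), (58.22306823730469, 59.33330535888672)) [ 0.6598 -0.1288  0.1   ] d 0.05005224505402732
(np.True_, 1224.5, (294.69009017944336, 189.01098251342773), (38.97636032104492, 40.11296463012695)) [ 0.6598 -0.1291  0.1   ] d 0.03350655328145444
170.0
(np.False_, 2700.5, (294.59309005737305, 188.70376586914062), (58.034339904785156, 59.272743225097656)) [ 0.6598 -0.1288  0.1   ] d 0.049890002200225714
(np.True_, 1234.0, (294.6560478210449, 189.04313278198242), (39.17049026489258, 40.23616409301758)) [ 0.6598 -0.1291  0.1   ] d 0.03367343970321058
190.0
(np.False_, 2629.5, (294.6349449157715, 188.66218185424805), (57.31515884399414, 58.461822509765625)) [ 0.6598 -0.1287  0.1   ] d 0.04927174851173557
(np.True_, 1290.0, (294.5804443359375, 189.03178024291992), (40.00676345825195, 41.132572174072266)) [ 0.6597 -0.1291  0.1   ] d 0.034392353221054335
108.0 [(np.False_, 1607.5, (60.726301193237305, 22.967931747436523), (43.23630905151367, 52.261878967285156))]
[0.49821794 0.03540419 0.092     ]
[[136. 174. 173. 174. 177. 177. 177. 168. 107.  94.  85.]
 [153. 180. 173. 173. 175. 177. 177. 177. 128.  92.  85.]
 [151. 177. 177. 174. 173. 176. 178. 176. 155.  91.  90.]
 [148. 176. 179. 174. 175. 175. 177. 181. 166.  91.  87.]
 [140. 173. 177. 177. 175. 174. 178. 178. 171.  90.  90.]
 [129. 168. 174. 176. 178. 173. 176. 176. 169.  92.  86.]
 [123. 168. 172. 176. 180. 178. 177. 177. 155.  79.  85.]]
```

```bash
python3 -c "
from h import *
plan(0.66,-0.129,0.056,-10)
im=cv2.imread('pics/w1.png');s=monitor.read_state()
for th in (140,155,165): 
  for k in hole(im,74,20,30,th)[1]: print(k,onz('wrist',*k[2],0.092,s))
"
```

```text
shift [ 0.2139  0.0067 -0.0008] turn [ 0.0002 -0.0007  0.0015] dist 0.214 q6 -0.06 q1 -0.23
(np.False_, 2.0, (67.07274627685547, 41.54920196533203), (1.0627108812332153, 11.490010261535645)) [0.4986165  0.02147432 0.092     ]
(np.False_, 505.5, (72.20501708984375, 20.00229263305664), (23.402786254882812, 27.577003479003906)) [0.50798035 0.03586501 0.092     ]
(np.False_, 465.5, (72.33489799499512, 20.132678985595703), (22.228479385375977, 26.766252517700195)) [0.50805111 0.03575691 0.092     ]
(np.False_, 430.5, (72.45101928710938, 20.20412254333496), (21.199748992919922, 25.99388885498047)) [0.50812524 0.03569144 0.092     ]
```

Emit:
jog_arm:
  rows:
    - [0.04,0.007,-0.001,0,0,0,100]
    - [0.08,0.007,-0.001,0,0,0,100]
    - [0.12,0.007,-0.001,0,0,0,100]
    - [0.15,0.007,-0.001,0,0,0,100]
    - [0.18,0.007,-0.001,0,0,0,100]
    - [0.2,0.007,-0.001,0,0,0,100]
    - [0.214,0.007,-0.001,0,0,0,100]
    - [0.214,0.007,-0.001,0,0,0,100]
    - [0.214,0.007,-0.001,0,0,0,30]
    - [0.214,0.007,-0.001,0,0,0,30]
    - [0.214,0.007,-0.001,0,0,0,30]
    - [0.214,0.007,-0.001,0,0,0,30]
    - [0.214,0.007,-0.001,0,0,0,30]
    - [0.214,0.007,-0.001,0,0,0,30]
  force: 40

```text
time: 3.95
tool_pos: [0.6614, -0.1291, 0.0583]
tcp_rot: [1.338, 1.121, -1.335]
wrist_force: [-2.6, 1.3, 5.6]
width: 0.618
```

```bash
python3 -c "
from h import *
plan(0.59,-0.05,0.21,-10)"
```

```text
shift [-0.1518 -0.0839 -0.0656] turn [ 0.     -0.0008 -0.0011] dist 0.185 q6 -0.06 q1 -0.23
```

```bash
python3 -c "
from h import *
plan(0.53,-0.06,0.215,-10)"
```

```text
shift [-0.1568 -0.1412 -0.0453] turn [ 0.     -0.0008 -0.0011] dist 0.216 q6 -0.06 q1 -0.23
```

Emit:
jog_arm:
  rows:
    - [-0.02,0,0,0,0,0,30]
    - [-0.05,0,0,0,0,0,30]
    - [-0.09,0,0,0,0,0,30]
    - [-0.13,0,0,0,0,0,30]
    - [-0.155,-0.03,-0.01,0,0,0,30]
    - [-0.157,-0.065,-0.02,0,0,0,30]
    - [-0.157,-0.1,-0.032,0,0,0,30]
    - [-0.157,-0.13,-0.04,0,0,0,30]
    - [-0.157,-0.141,-0.045,0,0,0,30]
    - [-0.157,-0.141,-0.045,0,0,0,30]
    - [-0.157,-0.141,-0.045,0,0,0,30]
    - [-0.157,-0.141,-0.045,0,0,0,30]

```text
time: 5.15
tool_pos: [0.5314, -0.0609, 0.2154]
tcp_rot: [1.338, 1.12, -1.335]
wrist_force: [-0.2, 0.1, -2.7]
width: 0.625
```

```bash
python3 - <<'E'
from h import *
s,im=wrist("w2");print(s["tool_pos"],s["width"],s["wrist_force"],proj("wrist",(.508,.0355,.092),s))
u,v=proj("wrist",(.508,.0355,.092),s)
for th in (140,160): 
  for k in hole(im,u,v,35,th)[1]: print(k,onz('wrist',*k[2],0.092,s))
E
```

```text
[ 0.53139553 -0.06093724  0.21539724] 0.6254618912310637 [-0.2233177   0.1084141  -2.73140418] (np.float64(228.80277957262086), np.float64(75.65038306466857))
(np.False_, 680.5, (228.86118698120117, 76.13157272338867), (28.334293365478516, 30.663040161132812)) [0.50797167 0.03518864 0.092     ]
(np.False_, 17.5, (195.89186239242554, 43.99986481666565), (2.8401927947998047, 12.446755409240723)) [0.49056436 0.05891241 0.092     ]
(np.False_, 630.5, (228.71908569335938, 76.26645278930664), (27.24319076538086, 29.53900909423828)) [0.50785632 0.03512025 0.092     ]
(np.False_, 6.5, (195.62660932540894, 44.696298599243164), (2.0317511558532715, 10.73863410949707)) [0.49028406 0.05852375 0.092     ]
```

View pics/w2.png

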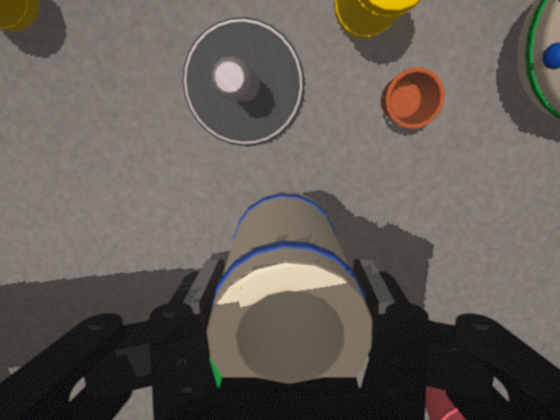

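Sleeve A is held, with its bore at (290,333). The pin tip is at (229,76) and the base ring is at (243,82).

```bash
python3 - <<'E'
from h import *
s=monitor.read_state();im=cv2.imread("pics/w2.png")
z=s["tool_pos"][2]+0.042
for k in hole(im,290,320,60,None)[1]: print(k)
for p in((290.5,333),(290.5,289),(290.5,378),(237,335),(344,335)):print(p,onz("wrist",*p,z,s)-s["tool_pos"])
# sleeve pixel lower front edge
M=R.from_rotvec(s["tcp_rot"]).as_matrix();print(M)
plan(.508,.035,.175,-10)
E
```

```text
(np.False_, 2659.0, (280.34410858154297, 281.54360580444336), (33.38773727416992, 122.7978515625))
(290.5, 333) [0.00160823 0.00047864 0.042     ]
(290.5, 289) [0.00429005 0.01580056 0.042     ]
(290.5, 378) [-0.00135403 -0.01644546  0.042     ]
(237, 335) [-0.01535239  0.00275612  0.042     ]
(344, 335) [ 0.01832989 -0.0032498   0.042     ]
[[ 1.98248307e-03  9.84744953e-01 -1.73992663e-01]
 [ 2.36935829e-04 -1.73993463e-01 -9.84746779e-01]
 [-9.99998007e-01  1.91101872e-03 -5.78260456e-04]]
shift [ 0.0402 -0.0397 -0.0904] turn [-0.0004 -0.0006 -0.0019] dist 0.107 q6 0.01 q1 -0.16
```

Emit:
jog_arm:
  rows:
    - [0,-0.02,-0.045,0,0,0,30]
    - [0,-0.04,-0.09,0,0,0,30]
    - [0.025,-0.041,-0.09,0,0,0,30]
    - [0.045,-0.041,-0.09,0,0,0,30]
    - [0.05,-0.041,-0.09,0,0,0,30]
    - [0.05,-0.041,-0.09,0,0,0,30]
    - [0.05,-0.041,-0.09,0,0,0,30]

```text
time: 5.9
tool_pos: [0.5078, 0.0344, 0.166]
tcp_rot: [1.339, 1.119, -1.335]
wrist_force: [0.4, 0.3, -3.0]
width: 0.616
```

```bash
python3 - <<'E'
from h import *
s=monitor.read_state();print(s["wrist_force"],s["torque"]);plan(.5065,.035,.070,-10)
a=imaging.read_camera("scene")[120:240,220:360];b=imaging.read_camera("side")[120:280,200:340]
cv2.imwrite("pics/c2.png",np.hstack([cv2.resize(a,(400,343),interpolation=2),cv2.resize(b,(300,343),interpolation=2)]))
E
```

```text
[ 0.40697988  0.30497935 -3.01013808] [ 0.0163297  -0.09113727  0.02844369]
shift [ 0.096  -0.0017 -0.0003] turn [-0.0012 -0.0008 -0.003 ] dist 0.096 q6 0.19 q1 0.02
```

View pics/c2.png

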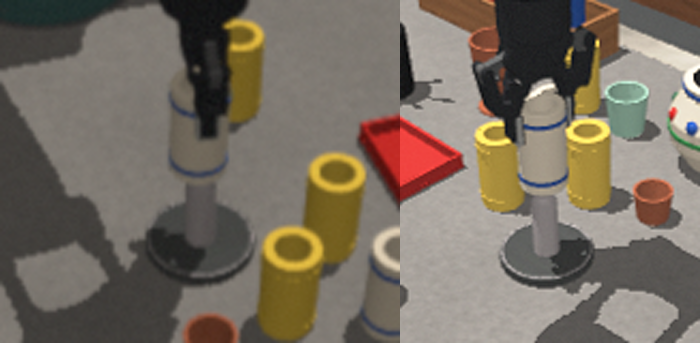

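Both views show sleeve A centred over the pin: scene crop 198 against 200 px, side crop 543 against 545 px. Descending in small steps.

Emit:
jog_arm:
  rows:
    - [0.01,-0.0015,0,0,0,0,30]
    - [0.02,-0.0015,0,0,0,0,30]
    - [0.027,-0.0015,0,0,0,0,30]
    - [0.033,-0.0015,0,0,0,0,30]
    - [0.038,-0.0015,0,0,0,0,30]
    - [0.038,-0.0015,0,0,0,0,30]

```text
time: 6.6
tool_pos: [0.5068, 0.0351, 0.1277]
tcp_rot: [1.341, 1.119, -1.334]
wrist_force: [2.6, 2.6, -4.8]
width: 0.621
```

Emit:
jog_arm:
  rows:
    - [0.005,0.001,-0.0008,0,0,0,30]
    - [0.01,0.001,-0.0008,0,0,0,30]
    - [0.015,0.001,-0.0008,0,0,0,30]
    - [0.019,0.001,-0.0008,0,0,0,30]
    - [0.019,0.001,-0.0008,0,0,0,30]

```text
time: 7.1
tool_pos: [0.5073, 0.0356, 0.1078]
tcp_rot: [1.34, 1.12, -1.335]
wrist_force: [-0.7, 0.8, -3.3]
width: 0.619
```

Emit:
jog_arm:
  rows:
    - [0.002,0,0,0,0,0,30]
    - [0.004,0,0,0,0,0,30]
    - [0.006,0,0,0,0,0,30]
    - [0.007,0,0,0,0,0,30]
    - [0.007,0,0,0,0,0,30]

```text
time: 7.6
tool_pos: [0.5073, 0.0357, 0.1006]
tcp_rot: [1.34, 1.12, -1.335]
wrist_force: [-0.1, 0.2, -3.8]
width: 0.619
```

Emit:
jog_arm:
  rows:
    - [0.002,0,0,0,0,0,30]
    - [0.004,0,0,0,0,0,30]
    - [0.005,0,0,0,0,0,30]
    - [0.005,0,0,0,0,0,30]

```text
time: 8.0
tool_pos: [0.5072, 0.0357, 0.0954]
tcp_rot: [1.34, 1.12, -1.335]
wrist_force: [1.0, 0.7, -3.5]
width: 0.616
```

No extra force, and A is already 8 mm below the stuck height, so it is the sound one. Going on to the plate.

Emit:
jog_arm:
  rows:
    - [0.005,0,0,0,0,0,30]
    - [0.01,0,0,0,0,0,30]
    - [0.015,0,0,0,0,0,30]
    - [0.019,0,0,0,0,0,30]
    - [0.021,0,0,0,0,0,30]
    - [0.023,0,0,0,0,0,30]
    - [0.024,0,0,0,0,0,30]
    - [0.024,0,0,0,0,0,30]

```text
time: 8.8
tool_pos: [0.5072, 0.0357, 0.0713]
tcp_rot: [1.339, 1.12, -1.335]
wrist_force: [-0.1, 0.3, -3.5]
width: 0.62
```

Emit:
jog_arm:
  rows:
    - [0.001,0,0,0,0,0,30]
    - [0.0015,0,0,0,0,0,30]
    - [0.002,0,0,0,0,0,30]
    - [0.002,0,0,0,0,0,30]
    - [0.002,0,0,0,0,0,30]

```text
time: 9.3
tool_pos: [0.5074, 0.0356, 0.0703]
tcp_rot: [1.339, 1.12, -1.335]
wrist_force: [-2.5, -1.1, 5.8]
width: 0.618
```

```bash
python3 -c "
from h import *
plan(.434,-.284,.18,-10)"
```

```text
shift [-0.1102 -0.0161  0.3274] turn [-0.0013 -0.0012 -0.0022] dist 0.346 q6 0.2 q1 0.02
```

Emit:
jog_arm:
  rows:
    - [-0.01,0,0,0,0,0,30]
    - [-0.03,0,0,0,0,0,30]
    - [-0.06,0,0,0,0,0,30]
    - [-0.09,0,0,0,0,0,30]
    - [-0.11,0,0,0,0,0,30]
    - [-0.112,0,0.005,0,0,0,30]
    - [-0.112,-0.002,0.035,0,0,0,30]
    - [-0.112,-0.004,0.07,0,0,0,30]
    - [-0.112,-0.006,0.11,0,0,0,30]
    - [-0.112,-0.008,0.15,0,0,0,30]
    - [-0.112,-0.01,0.19,0,0,0,30]
    - [-0.112,-0.011,0.23,0,0,0,30]
    - [-0.112,-0.012,0.265,0,0,0,30]
    - [-0.112,-0.014,0.295,0,0,0,30]
    - [-0.111,-0.016,0.315,0,0,0,30]
    - [-0.11,-0.016,0.327,-0.001,-0.001,-0.002,30]
    - [-0.11,-0.016,0.327,-0.001,-0.001,-0.002,30]

```text
time: 11.0
tool_pos: [0.4331, -0.2844, 0.1786]
tcp_rot: [1.338, 1.122, -1.339]
wrist_force: [-0.1, -0.1, -2.8]
width: 0.618
```

```bash
python3 -c "
from h import *
plan(.434,-.284,.063,-10)
s,im=wrist('w3')
im=imaging.read_camera('scene');cv2.imwrite('pics/s3.png',im)
print(s['wrist_force'],s['width'])"
```

```text
shift [ 0.1156  0.001  -0.0005] turn [-0.0023 -0.0008  0.0017] dist 0.116 q6 -0.45 q1 -0.63
[-0.06626049 -0.06144966 -2.78141819] 0.6178227402130687
```

Emit:
jog_arm:
  rows:
    - [0.03,0.001,0,0,0,0,30]
    - [0.06,0.001,0,0,0,0,30]
    - [0.085,0.001,0,0,0,0,30]
    - [0.1,0.001,0,0,0,0,30]
    - [0.107,0.001,0,0,0,0,30]
    - [0.11,0.001,0,0,0,0,30]
    - [0.112,0.001,0,0,0,0,30]
    - [0.114,0.001,0,0,0,0,30]
    - [0.115,0.001,0,0,0,0,30]
    - [0.115,0.001,0,0,0,0,30]

```text
time: 12.1
tool_pos: [0.4349, -0.2831, 0.0646]
tcp_rot: [1.338, 1.122, -1.337]
wrist_force: [-0.5, -0.1, -4.0]
width: 0.619
```

Emit:
jog_arm:
  rows:
    - [0.0008,0,0,0,0,0,30]
    - [0.0015,0,0,0,0,0,30]
    - [0.002,0,0,0,0,0,30]
    - [0.002,0,0,0,0,0,30]

```text
time: 12.5
tool_pos: [0.4352, -0.2835, 0.0633]
tcp_rot: [1.338, 1.121, -1.337]
wrist_force: [-1.4, 0.2, 3.8]
width: 0.62
```

On the floor. I release and rise.

Emit:
jog_arm:
  rows:
    - [0,0,0,0,0,0,75]
    - [0,0,0,0,0,0,95]
    - [0,0,0,0,0,0,95]
    - [0,0,0,0,0,0,95]
    - [-0.02,0,0,0,0,0,95]
    - [-0.06,0,0,0,0,0,95]
    - [-0.11,0,0,0,0,0,95]
    - [-0.16,0,0,0,0,0,95]
    - [-0.2,0,0,0,0,0,95]
    - [-0.2,0,0,0,0,0,95]

```text
time: 13.5
tool_pos: [0.4386, -0.2861, 0.2714]
tcp_rot: [1.338, 1.107, -1.331]
wrist_force: [0.5, -0.5, 0.5]
width: 0.949
```

```bash
python3 - <<'E'
from h import *
s,im=wrist('w4');u,v=proj("wrist",(.435,-.283,.105),s);print(u,v)
for k in hole(im,u,v,45)[1]: print(k,onz("wrist",*k[2],.105,s))
h=cv2.cvtColor(im,cv2.COLOR_BGR2HSV);m=cv2.inRange(h,(50,120,40),(75,255,255))
q=cv2.approxPolyDP(cv2.convexHull(max(cv2.findContours(m,0,2)[0],key=cv2.contourArea)),8,True)[:,0]
print([(p.tolist(),onz("wrist",*p,.02,s)[:2].round(3).tolist()) for p in q])
cv2.imwrite("pics/w4.png",im)
plan(.654,.169,.27,125);plan(.654,.169,.27,-55)
E
```

```text
280.13200618402055 187.02722839344324
(np.False_, 756.5, (283.72148513793945, 180.8827247619629), (37.37797927856445, 53.265167236328125)) [ 0.43902984 -0.27821325  0.105     ]
[([343, 87], [0.513, -0.209]), ([356, 222], [0.509, -0.357]), ([229, 239], [0.362, -0.351]), ([202, 109], [0.366, -0.205])]
shift [-0.0027  0.1344 -0.4849] turn [ 7.847e-01 -1.000e-04 -8.700e-03] dist 0.503 q6 -0.45 q1 -0.63
shift [-0.0027  0.1344 -0.4849] turn [ 7.847e-01 -1.000e-04 -8.700e-03] dist 0.503 q6 -0.45 q1 -0.63
```

View pics/w4.png

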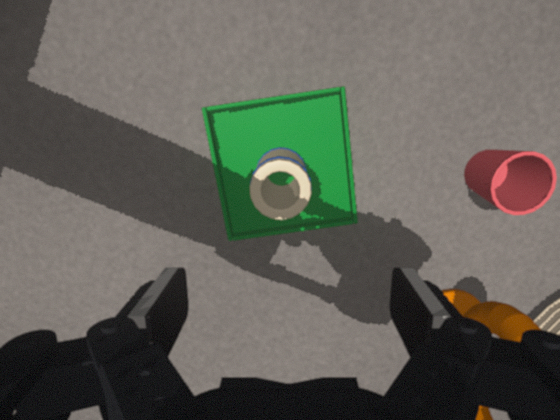

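A stands upright in the green tray, with its rim at (280,188) and near the tray centre. Now hovering over B with the jaw axis at -55°, between the neighbours.

Emit:
jog_arm:
  rows:
    - [0,0.01,-0.03,0.05,0,0,95]
    - [0,0.02,-0.07,0.11,0,0,95]
    - [0,0.03,-0.11,0.18,0,0,95]
    - [0,0.042,-0.15,0.25,0,0,95]
    - [0,0.053,-0.19,0.32,0,0,95]
    - [0,0.064,-0.23,0.39,0,0,95]
    - [0,0.075,-0.27,0.46,0,0,95]
    - [0,0.086,-0.31,0.53,0,0,95]
    - [0,0.097,-0.35,0.6,0,0,95]
    - [0,0.108,-0.39,0.66,0,-0.003,95]
    - [0,0.118,-0.43,0.71,0,-0.006,95]
    - [-0.002,0.128,-0.465,0.76,0,-0.008,95]
    - [-0.003,0.134,-0.485,0.785,0,-0.009,95]
    - [-0.003,0.134,-0.485,0.785,0,-0.009,95]
    - [-0.003,0.134,-0.485,0.785,0,-0.009,95]
    - [-0.003,0.134,-0.485,0.785,0,-0.009,95]

```text
time: 15.15
tool_pos: [0.6528, 0.1681, 0.269]
tcp_rot: [1.87, 0.59, -1.875]
wrist_force: [-0.1, -0.7, -0.7]
width: 0.953
```

```bash
python3 - <<'E'
from h import *
s,im=wrist('w5');u,v=proj("wrist",(.655,.169,.1),s);print(u,v)
for th in(None,180):
  for k in hole(im,u,v,50,th)[1]: print(k,onz("wrist",*k[2],.1,s).round(4))
cv2.imwrite("pics/w5.png",im)
E
```

```text
289.0941931094227 187.70440097528365
(np.False_, 40.0, (292.7058563232422, 186.40857696533203), (5.4024200439453125, 12.082856178283691)) [0.6578 0.1671 0.1   ]
(np.False_, 1143.5, (285.930850982666, 182.4296760559082), (54.71034240722656, 55.81182861328125)) [0.6573 0.174  0.1   ]
(np.False_, 29.5, (292.63802337646484, 186.32859420776367), (4.6146321296691895, 11.740562438964844)) [0.6578 0.1672 0.1   ]
(np.False_, 1054.0, (286.02840423583984, 182.5857925415039), (53.94007110595703, 55.6532096862793)) [0.6572 0.1738 0.1   ]
```

View pics/w5.png

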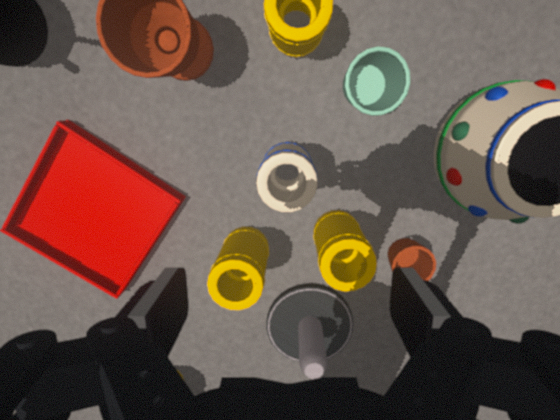

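B's rim is at (287,181). The goblet, mint cup, jar and yellow tubes are all clear of the left-right jaw axis. The red tray is at (90,210) and the pin at (314,368).

```bash
python3 - <<'E'
from h import *
im=cv2.imread("pics/w5.png");s=monitor.read_state()
h=cv2.cvtColor(im,cv2.COLOR_BGR2HSV)
m=cv2.inRange(h,(0,0,175),(180,90,255))[145:217,250:325]
c=max(cv2.findContours(m,0,1)[0],key=cv2.contourArea);hl=cv2.convexHull(c);e=cv2.fitEllipse(hl);print(e,onz("wrist",e[0][0]+250,e[0][1]+145,.1,s))
m=cv2.inRange(h,(0,200,90),(5,255,255))|cv2.inRange(h,(174,200,90),(180,255,255))
q=cv2.approxPolyDP(cv2.convexHull(max(cv2.findContours(m,0,2)[0],key=cv2.contourArea)),8,True)[:,0]
X=np.array([onz("wrist",*p,.02,s)[:2] for p in q]);print(q.tolist(),X.round(3).tolist(),X.mean(0))
plan(.657,.174,.056,-55)
E
```

```text
((36.11654281616211, 37.147953033447266), (59.39860153198242, 60.313507080078125), 86.12774658203125) [0.65776198 0.17380245 0.1       ]
[[58, 122], [179, 199], [116, 297], [1, 230]] [[0.56, 0.398], [0.56, 0.252], [0.411, 0.252], [0.412, 0.4]] [0.48587328 0.32533338]
shift [ 0.2134 -0.0025 -0.0071] turn [-0.0011  0.0016  0.0007] dist 0.214 q6 1.18 q1 0.21
```

Emit:
jog_arm:
  rows:
    - [0.04,-0.002,-0.007,0,0,0,95]
    - [0.08,-0.002,-0.007,0,0,0,95]
    - [0.12,-0.002,-0.007,0,0,0,95]
    - [0.15,-0.002,-0.007,0,0,0,95]
    - [0.18,-0.002,-0.007,0,0.001,0,95]
    - [0.2,-0.002,-0.007,0,0.001,0,95]
    - [0.212,-0.002,-0.007,0,0.0015,0,95]
    - [0.212,-0.002,-0.007,0,0.0015,0,95]
    - [0.212,-0.002,-0.007,0,0.0015,0,30]
    - [0.212,-0.002,-0.007,0,0.0015,0,30]
    - [0.212,-0.002,-0.007,0,0.0015,0,30]
    - [0.212,-0.002,-0.007,0,0.0015,0,30]
    - [0.212,-0.002,-0.007,0,0.0015,0,30]
    - [0.212,-0.002,-0.007,0,0.0015,0,30]
  force: 40

```text
time: 16.6
tool_pos: [0.6588, 0.174, 0.0597]
tcp_rot: [1.876, 0.59, -1.87]
wrist_force: [-0.2, -0.3, 6.4]
width: 0.623
```

```bash
python3 -c "
from h import *
plan(.5075,.0355,.2,-55);plan(.5075,.0355,.2,-10)"
```

```text
shift [-0.1409  0.0269  0.2029] turn [-0.0009 -0.0033 -0.0009] dist 0.248 q6 1.18 q1 0.22
shift [-0.1409  0.0269  0.2029] turn [-0.7863 -0.0027 -0.0021] dist 0.248 q6 1.18 q1 0.22
```

Emit:
jog_arm:
  rows:
    - [-0.02,0,0,0,0,0,30]
    - [-0.05,0,0,0,0,0,30]
    - [-0.09,0,0,0,0,0,30]
    - [-0.13,0,0,0,0,0,30]
    - [-0.15,0,0,0,0,0,30]
    - [-0.15,0.004,0.03,0,0,0,30]
    - [-0.15,0.01,0.07,0,0,0,30]
    - [-0.15,0.015,0.11,0,0,0,30]
    - [-0.15,0.02,0.15,0,0,0,30]
    - [-0.145,0.025,0.185,0,-0.003,-0.001,30]
    - [-0.141,0.027,0.203,0,-0.003,-0.001,30]
    - [-0.141,0.027,0.203,0,-0.003,-0.001,30]
    - [-0.141,0.027,0.203,0,-0.003,-0.001,30]

```text
time: 17.9
tool_pos: [0.5073, 0.0354, 0.1999]
tcp_rot: [1.874, 0.59, -1.873]
wrist_force: [0.7, 0.4, -4.0]
width: 0.617
```

```bash
python3 - <<'E'
from h import *
s,im=wrist('w6');print(s["tool_pos"],s["wrist_force"],s["width"])
g=cv2.cvtColor(im,cv2.COLOR_BGR2GRAY)
a=im[180:400,180:400]
cs=imaging.read_camera("scene")[110:230,230:350];cd=imaging.read_camera("side")[90:270,200:340]
cv2.imwrite("pics/c6.png",np.hstack([cv2.resize(x,(266,340),interpolation=2) for x in(a,cs,cd)]))
E
```

```text
[0.50731686 0.03540404 0.19990106] [ 0.73139667  0.40767031 -3.95057597] 0.616503185816446
```

View pics/c6.png

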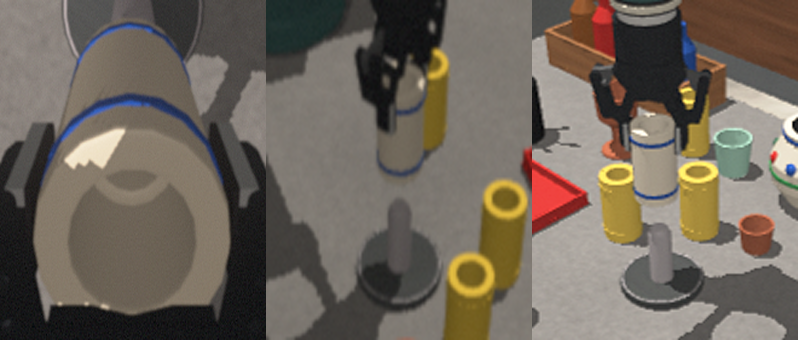

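B is clearly held and a ledge shows inside its bore; it is centred over the pin within about 1–2 mm in both views. Descending.

Emit:
jog_arm:
  rows:
    - [0.015,0,0,0,0,0,30]
    - [0.03,0,0,0,0,0,30]
    - [0.042,0,0,0,0,0,30]
    - [0.05,0,0,0,0,0,30]
    - [0.057,0,0,0,0,0,30]
    - [0.063,0,0,0,0,0,30]
    - [0.068,0,0,0,0,0,30]
    - [0.068,0,0,0,0,0,30]

```text
time: 18.85
tool_pos: [0.5081, 0.036, 0.1318]
tcp_rot: [1.873, 0.591, -1.873]
wrist_force: [-0.4, -0.6, -2.4]
width: 0.62
```

```bash
python3 -c "
from h import *
plan(.5073,.0356,.105,-55)"
```

```text
shift [ 0.0268 -0.0001  0.0009] turn [-0.0003 -0.0003  0.0004] dist 0.027 q6 0.98 q1 0.02
```

Emit:
jog_arm:
  rows:
    - [0.006,0,0.0005,0,0,0,30]
    - [0.012,0,0.0005,0,0,0,30]
    - [0.018,0,0.0005,0,0,0,30]
    - [0.022,0,0.0005,0,0,0,30]
    - [0.022,0,0.0005,0,0,0,30]

```text
time: 19.35
tool_pos: [0.5076, 0.0356, 0.1091]
tcp_rot: [1.873, 0.591, -1.873]
wrist_force: [0.3, -0.5, -2.8]
width: 0.621
```

Emit:
jog_arm:
  rows:
    - [0.001,0,0,0,0,0,30]
    - [0.002,0,0,0,0,0,30]
    - [0.003,0,0,0,0,0,30]
    - [0.003,0,0,0,0,0,30]

```text
time: 19.75
tool_pos: [0.5082, 0.0356, 0.1064]
tcp_rot: [1.874, 0.59, -1.872]
wrist_force: [1.1, 0.6, -2.1]
width: 0.62
```

Emit:
jog_arm:
  rows:
    - [0.0007,-0.0005,0,0,0,0,30]
    - [0.0013,-0.0005,0,0,0,0,30]
    - [0.0018,-0.0005,0,0,0,0,30]
    - [0.0018,-0.0005,0,0,0,0,30]

```text
time: 20.15
tool_pos: [0.5087, 0.0359, 0.1052]
tcp_rot: [1.875, 0.589, -1.87]
wrist_force: [2.0, -1.2, 0.8]
width: 0.62
```

Emit:
jog_arm:
  rows:
    - [0.0005,0,0,0,0,0,30]
    - [0.0008,0,0,0,0,0,30]
    - [0.0008,0,0,0,0,0,30]
    - [0.0008,0,0,0,0,0,30]
    - [0.0008,0,0,0,0,0,30]

```text
time: 20.65
tool_pos: [0.509, 0.0359, 0.1046]
tcp_rot: [1.875, 0.589, -1.869]
wrist_force: [1.6, -1.2, 1.3]
width: 0.618
```

```bash
python3 - <<'E'
from h import *
cs=imaging.read_camera("scene")[110:230,230:350];cd=imaging.read_camera("side")[120:280,200:340]
cv2.imwrite("pics/c7.png",np.hstack([cv2.resize(x,(400,440),interpolation=2) for x in(cs,cd)]))
print(monitor.read_state()["wrist_force"])
plan(.487,.3235,.20,-55)
E
```

```text
[ 2.17771991 -1.78247553  1.59459833]
shift [-0.0955 -0.2481 -0.1472] turn [-0.0001 -0.0028 -0.002 ] dist 0.304 q6 0.98 q1 0.02
```

View pics/c7.png

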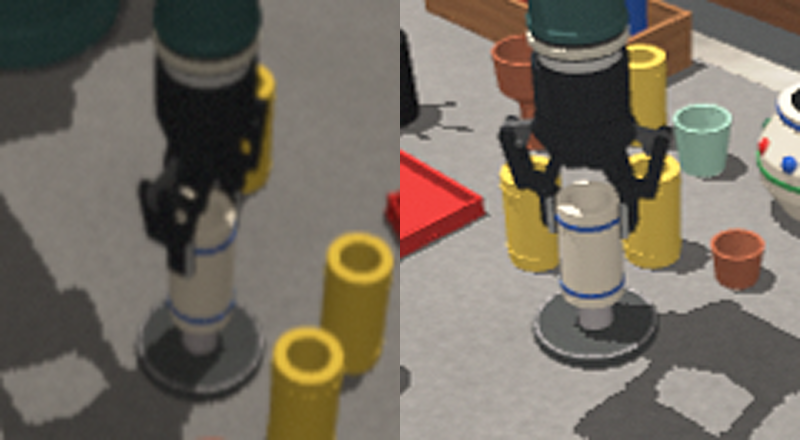

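The sleeve sits part-way with bare pin showing below it, and about 4 N has come off the hand. One small further press confirms it is stuck.

Emit:
jog_arm:
  rows:
    - [0.0006,0,0,0,0,0,30]
    - [0.0012,0,0,0,0,0,30]
    - [0.0012,0,0,0,0,0,30]
    - [0.0012,0,0,0,0,0,30]

```text
time: 21.15
tool_pos: [0.5093, 0.0358, 0.104]
tcp_rot: [1.876, 0.589, -1.868]
wrist_force: [0.4, -1.4, 5.2]
width: 0.618
```

Emit:
jog_arm:
  rows:
    - [-0.005,0,0,0,0,0,30]
    - [-0.02,0,0,0,0,0,30]
    - [-0.05,0,0,0,0,0,30]
    - [-0.08,0,0,0,0,0,30]
    - [-0.096,0,0,0,0,0,30]
    - [-0.096,-0.017,-0.01,0,0,0,30]
    - [-0.096,-0.05,-0.03,0,0,0,30]
    - [-0.096,-0.085,-0.05,0,0,0,30]
    - [-0.096,-0.12,-0.07,0,0,0,30]
    - [-0.096,-0.155,-0.09,0,0,0,30]
    - [-0.096,-0.19,-0.11,0,0,0,30]
    - [-0.096,-0.22,-0.13,0,0,0,30]
    - [-0.096,-0.24,-0.143,0,0,0,30]
    - [-0.096,-0.248,-0.147,0,-0.003,-0.002,30]
    - [-0.096,-0.248,-0.147,0,-0.003,-0.002,30]
    - [-0.096,-0.248,-0.147,0,-0.003,-0.002,30]

```text
time: 22.75
tool_pos: [0.4863, 0.3221, 0.1989]
tcp_rot: [1.87, 0.589, -1.874]
wrist_force: [-0.5, -0.1, -1.9]
width: 0.618
```

```bash
python3 -c "
from h import *
print(monitor.read_state()['wrist_force']);plan(.487,.3235,.065,-55)"
```

```text
[-0.45237681 -0.131022   -1.9351415 ]
shift [ 0.1339 -0.0008 -0.0017] turn [ 0.      0.0027 -0.0006] dist 0.134 q6 1.5 q1 0.54
```

Emit:
jog_arm:
  rows:
    - [0.035,0,-0.001,0,0,0,30]
    - [0.07,0,-0.001,0,0.001,0,30]
    - [0.1,0,-0.001,0,0.002,0,30]
    - [0.118,0,-0.001,0,0.003,0,30]
    - [0.125,0,-0.001,0,0.003,0,30]
    - [0.128,0,-0.001,0,0.003,0,30]
    - [0.13,0,-0.001,0,0.003,0,30]
    - [0.1315,0,-0.001,0,0.003,0,30]
    - [0.1315,0,-0.001,0,0.003,0,30]

```text
time: 23.65
tool_pos: [0.4876, 0.3228, 0.0685]
tcp_rot: [1.875, 0.59, -1.87]
wrist_force: [-0.1, -0.3, -2.0]
width: 0.617
```

Emit:
jog_arm:
  rows:
    - [0.0008,0,0,0,0,0,30]
    - [0.0016,0,0,0,0,0,30]
    - [0.0024,0,0,0,0,0,30]
    - [0.0024,0,0,0,0,0,30]

```text
time: 24.05
tool_pos: [0.4875, 0.3228, 0.066]
tcp_rot: [1.874, 0.59, -1.87]
wrist_force: [0.9, 0.7, -3.0]
width: 0.62
```

Emit:
jog_arm:
  rows:
    - [0.0006,0,0,0,0,0,30]
    - [0.0012,0,0,0,0,0,30]
    - [0.0018,0,0,0,0,0,30]
    - [0.0018,0,0,0,0,0,30]

```text
time: 24.45
tool_pos: [0.4876, 0.323, 0.0648]
tcp_rot: [1.875, 0.59, -1.87]
wrist_force: [-2.0, -0.4, 1.2]
width: 0.615
```

Contact with the tray floor. I release and rise.

Emit:
jog_arm:
  rows:
    - [0.0005,0,0,0,0,0,30]
    - [0.0005,0,0,0,0,0,75]
    - [0,0,0,0,0,0,95]
    - [0,0,0,0,0,0,95]
    - [0,0,0,0,0,0,95]
    - [-0.02,0,0,0,0,0,95]
    - [-0.06,0,0,0,0,0,95]
    - [-0.11,0,0,0,0,0,95]
    - [-0.16,0,0,0,0,0,95]
    - [-0.2,0,0,0,0,0,95]
    - [-0.2,0,0,0,0,0,95]

```text
time: 25.55
tool_pos: [0.4909, 0.3251, 0.2735]
tcp_rot: [1.89, 0.594, -1.858]
wrist_force: [0.5, 0.0, 0.7]
width: 0.951
```

```bash
python3 - <<'E'
from h import *
s,im=wrist('w8');
h=cv2.cvtColor(im,cv2.COLOR_BGR2HSV);u,v=map(int,proj("wrist",(.488,.323,.105),s))
for k in hole(im,u,v,45)[1]: print(k,onz("wrist",*k[2],.105,s).round(4))
a=imaging.read_camera("scene")[120:300,110:460]
cv2.imwrite("pics/c8.png",np.vstack([cv2.resize(a,(560,288)),cv2.resize(im[60:300],(560,240))]))
E
```

```text
(np.False_, 39.5, (292.774959564209, 202.04401779174805), (5.617590427398682, 10.928485870361328)) [0.4873 0.3174 0.105 ]
(np.False_, 1197.0, (286.5739936828613, 198.84789657592773), (54.266441345214844, 54.67732620239258)) [0.4865 0.3235 0.105 ]
```

View pics/c8.png

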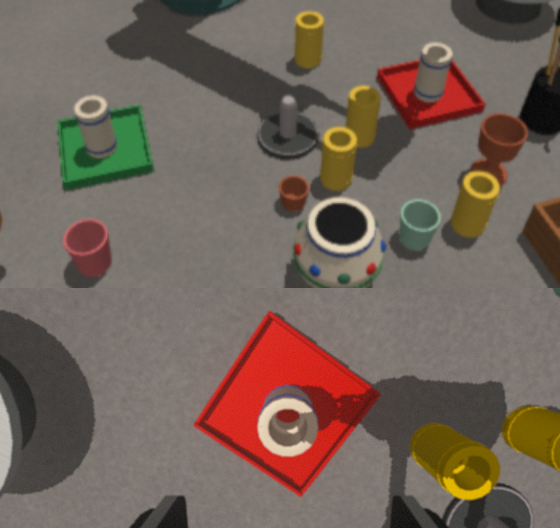

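A stands upright in the green tray at (97,125) and B upright near the centre of the red tray at (433,75). The pots and cups are where they were, and the arm is clear.

```bash
python3 -c "
from workcell import finish_job;print(finish_job())"
```

```text
the job is handed in; nothing more can be done
None
```

I gauged both sleeves and handed the job in at about 25.6 s of robot time; `finish_job()` gave no verdict.

- **First sleeve (near the terracotta pot):** it slid down to the base plate, with contact at the expected height and a force of about 9 N. I set it down in the green tray.
- **Second sleeve (among the yellow tubes):** it stopped with its lower end about 33 mm above the plate, and an 8 N press moved it less than 1 mm. I set it down in the red tray.

The last pictures showed:
- Both sleeves were upright and released, and the arm was clear.
- The red-tray sleeve was about 2 mm from its tray's centre. The green-tray sleeve was about 5 mm from its tray's centre, going by where the gripper let it go.
- The pots and cups looked unmoved; I checked those by eye, not by measuring.

Two checks came out less clean:
- On the second sleeve and on both sleeves in their trays, the automatic rim fit failed or caught only part of the ring. I took the grasp position from a fit to the rim's outer outline. In the trays I relied on the gripper's position, the pictures and, for the red tray, a partial-ring fit that agreed.
- The second sleeve drifted about 2 mm sideways while seating on the pin, within the 8 mm allowed.

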